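Close a drop-front display box and take off only the outer of its two lids

ROBOT

A 7-joint arm with a two-finger parallel gripper is mounted at the origin on the work surface; the furniture and walls round the work are solid. World frame = base frame: x ahead of the robot, y to its left, z up, the work surface at z = 0. Lengths are in m, angles in rad, forces in N, time in s.
With the tool pointing down it reaches from about 0.425 to 0.875 m from the base axis. Payload 4.7 kg.
Tool frame: the origin (TCP) lies where the fingers leave the gripper's body, on its centre line; the fingertips stand 73 mm ahead of it and the grasp point (between the pads) lies 54 mm ahead of it; z points along the fingers, y is the line along which they close (so a half turn about z gives the same grasp; the last joint's range is limited). The gripper opens to 85 mm and grips with 20 to 120 N. Pads are 22 mm wide; open, the fingers measure 114 mm over their backs; the gripper's body (76 mm by 85 mm) begins 54 mm behind the grasp point. The pads swing forward as they close: fully open they stand 13 mm farther back than shut.
Start: joints at [-1.19, 0.321, -0.07, 1.45, 0.023, 1.371, -0.057], TCP at [0.233, 0.607, 0.304] pointing down, gripper open.
Joint ranges: [-2.86, 2.86], [-0.3, 2.09], [-1.38, 1.24], [0.06, 2.45], [-1.56, 4.7], [0.09, 2.05], [-2.69, 2.69]. Speed limits (rad/s): [2.57, 2.57, 3.14, 3.14, 3.14, 3.14, 3.14].

INTERFACE

Orientations are given as a unit quaternion [x, y, z, w].
In Python, from bench import r gives the robot as it stands.
- The arm moves only by the shell command python3 -m creep 'ROWS' [OPENING]. ROWS is JSON, one flat list of numbers, 6 for each row, row after row: the shift along the tool's x, y, z in m, then the turn, a rotation vector about the tool's x, y, z in degrees. A call has 1 to 5 rows; each row shifts and turns the commanded pose from where the row before left it, along the tool's axes as they then stand; what a row does not reach is not made up. A row lasts 1/12 s, in which the tool goes at most 41.7 mm and 7.16 degrees, less where a joint would pass 70% of its speed; a pose out of reach is approached as far as the arm can. A call with a gripper value outside its range is refused whole. OPENING is the opening, from 0 (shut) to 1 (fully open), set as the call begins (- or left out, the last holds). The fingers move at their own pace and stop on an object; the grip force is fixed at half the most. Time passes only in rows, so rows that do not move let the fingers close. It gives the time, the measured TCP pose, the force, the opening and the grip force at its end, in the units of the state.
- r.state(): the state, without advancing time (a new reading comes with each control period).
- r.grab_frame(name): name is "side" or "top" or "wrist"; returns (picture, depth): 400x640x3 uint8, red, green, blue; 400x640 float32, m along the optical axis (not along the pixel's ray), 0 where there is no reading.
- r.camera_info(name): a dict with "vfov" (degrees; the focal length in pixels is half the picture's height over the tangent of half this angle, whatever the lens; pixels are square), "cx", "cy" (the principal point, pixels), "origin" and "attitude" of the camera in the world. Camera axes: x right, y up, looking along -z (the intrinsics and any distortion apply to the point x, -y, -z); pixel columns grow to the right and rows downward; lengths in m; the calibration is good to about 2 mm. The wrist camera is an equidistant fisheye: a pixel r from the principal point sees the ray r / f radians off the axis. A picture is of the moment at which its call begins: read the wrist's pose just before it. camera_info takes no time and is no camera call; for the wrist camera it gives the pose at the moment of the call.
- r.sign_off(): hands the job in; it is judged then, once.
The state is a dict: "time_s": time; "joint_positions": joint angles; "dq": joint speeds; "joint_efforts": joint torques, N m; "tcp_pos": TCP position; "eef_rot": TCP orientation; "wrist_force": force on the tool from outside, world axes, zero at the start; "torque": the same for the moment, N m; "gripper_width": finger opening in m; "gripper_force": force on a finger pad.
Only numpy, scipy, OpenCV 4.12 (cv2) and the standard library are available. Lean on these libraries where they do the work, as an engineer would, in place of code of your own. Each camera call takes 0.05 s, during which the arm holds its last target. There are 200 camera calls.

TASK

Get the small drop-front display box ready for the counter: push its hinged front up until it is shut, then carry its two nested lids over together, set them down fully home on the box (do not drop them) so that the inner lid's rim keeps the front shut, and let go. Then lift the plain outer lid alone straight up, leaving the window lid seated, so that the goods can be seen but not handled. Finish while still holding the outer lid level in the gripper about 10 cm above the box, and leave the other goods on the counter alone.

Things in the scene. Friction and masses are not known exactly. Their poses are not given: they have to be found in the camera images.
- box: Birch box, open on top, fixed to the counter, left or right of the middle, turned up to 0.35 rad: 56 mm (its x) x 144 mm (its y) x 46 mm high, walls 2.5 mm, their tops bevelled 1 mm outside as a lead-in. Two packs of wooden tags lie in it, up to 31 mm high. Origin: centre of its underside, on the counter; z up. Its long front wall at -x (towards the robot) is the hinged flap.
- flap (a joint): Angle (rad) of the box's front wall, 136 mm long, 42 mm tall, 2.5 mm thick, hinged at its lower edge. 0 = upright, shut, at its stop, outside 28 mm in front (-x) of the box's origin; grows as the top tips outward to -x, at most 1.45; starts at 0.4 to 0.9. Stiff hinge (0.02 N m): stays where left. Push its top edge from outside to the box's +x.
- flap_edge (a point): Middle of the top edge of the hinged front, 42 mm from its hinge line; 45 mm above the counter when shut, as low as 29 mm at the start. When far open, rise along its arc about the hinge line while pushing: a finger pushed level rubs down on the edge and can jam it beyond about 0.7 rad.
- flap_hinge (a point): Middle of the front's hinge line: on the box, 26.8 mm in front (-x) of its origin, 3 mm above the counter; the line runs along the box's y.
- inner_lid: Inner lid, loose, 70 to 120 g: birch frame with a clear raised window, starting on the counter on the other side from the box, turned up to 0.35 rad. Rim 64 mm (its x) x 152 mm (its y), 22 mm tall, upright sides: grip it across the 64 mm and it carries the outer lid along. Origin: centre of its lower edge, z up. Fully home, its origin is 27 mm straight above the box's origin, long sides parallel.
- lid_ledge (a point): Centre of the inner lid at the height of its ledge, 22 mm above its origin. The ledge shows 3 mm wide all round outside the outer lid; the window frame within is 50 x 138 mm, 8 mm higher at most. Below, the skirt is 19 mm deep and open, 59.5 x 147.5 mm clear: 1.75 mm room each side round the box, its mouth widened by 1 mm more. Symmetric: fits half a turn round as well.
- outer_lid: Outer lid, loose, 60 to 110 g: plain birch cap 58 mm (its x) x 146 mm (its y) x 32 mm high, hollow below. Starts nested on the inner lid's ledge, 1.5 mm play. Origin: centre of its lower edge, 22 mm above the inner lid's origin when nested, so 49 mm above the counter (top at 81 mm) with both lids home on the box. Grip it across the 58 mm with the fingertips above the inner lid's ledge.
- glasses_stand: Bystander: brass and wood rest with an upright blue spectacle pouch, 62 x 57 x 111 mm, behind the work in the middle; origin under its centre. Leave it alone.
- mirror: Bystander: flower-shaped wooden pocket mirror lying flat in its bag, 65 x 75 x 5 mm, in front of the work in the middle; origin under its centre. Leave it alone.
- spectacle_case: Bystander: three-sided spectacle case lying on its base, 158 x 73 x 56 mm, at the right; origin under its centre. Leave it alone.

How it is judged:
On the way, in this order (a step that is already met when the one before it is completed fails the run):
1. the hinged front is shut while the lids are still beside the box (value of joint flap below 0.06 rad and horizontal distance between inner_lid and box above 0.1 m), for 0.2 s.
2. both lids, nested, are fully home on the shut box and the inner lid is let go (value of joint flap below 0.06 rad and z of inner_lid in the frame of box between 0.02 and 0.03 m and horizontal distance between inner_lid and box below 0.006 m and angle between inner_lid's own z axis and vertical below 0.06 rad and angle between the y axis of inner_lid and the y axis of box, either way round below 0.08 rad and z of outer_lid in the frame of inner_lid below 0.026 m and horizontal distance between outer_lid and inner_lid below 0.008 m and contact force between the fingers and inner_lid below 0.1 N), for 0.2 s.
At the end, for the whole second after the job is handed in: Front shut (0.06 rad); inner lid home on the box (within 6 mm in plan, 3 mm in height, 0.06 rad level), untouched; outer lid gripped, still, level within 0.25 rad, raised 60 to 200 mm above its nested place, within 60 mm of straight above the box, touching nothing else (value of joint flap below 0.06 rad and z of inner_lid in the frame of box between 0.02 and 0.03 m and horizontal distance between inner_lid and box below 0.006 m and angle between inner_lid's own z axis and vertical below 0.06 rad and angle between the y axis of inner_lid and the y axis of box, either way round below 0.08 rad and z of outer_lid in the frame of inner_lid between 0.082 and 0.222 m and horizontal distance between outer_lid and box below 0.06 m and angle between outer_lid's own z axis and vertical below 0.25 rad and contact force between the fingers and outer_lid above 1 N and contact force between outer_lid and inner_lid below 0.05 N and contact force between the fingers and inner_lid below 0.1 N and linear speed of outer_lid below 0.03 m/s); the arm keeps its last pose, push and grip.
It fails at once if the two lids come apart (by 12 mm in height or 30 mm sideways) while the inner lid is not home on the box ((z of outer_lid in the frame of inner_lid above 0.034 m or horizontal distance between outer_lid and inner_lid above 0.03 m) and not (z of inner_lid in the frame of box between 0.02 and 0.03 m and horizontal distance between inner_lid and box below 0.006 m and angle between inner_lid's own z axis and vertical below 0.06 rad and angle between the y axis of inner_lid and the y axis of box, either way round below 0.08 rad)).
It fails at once if the lids are let go in the air or propped more than 15 mm above their seat (height (world z) of inner_lid above 0.042 m and contact force between the fingers and inner_lid below 0.05 N and contact force between the fingers and outer_lid below 0.05 N).
It fails at once if a bystander (spectacle rest, pocket mirror, spectacle case) is shifted by more than 25 mm or tipped (distance of any of glasses_stand, mirror, spectacle_case from where it was at the start of the episode above 0.025 m or angle between glasses_stand's own z axis and vertical above 0.3 rad).
It also fails if it takes over 58 s, if anything falls off the work surface, if the arm or the gripper's body presses on something with over 40 N, if the wrist force passes 120 N, or if a joint passes its speed limit or range.

## Working session

There is one attempt and no reset: what is moved stays moved. The work goes in short steps, Python scripts to look and compute and a shell command to move; the robot and the scene stay as the last step left them, time stands still between calls to the robot, and variables do not carry over. Pictures are saved under pics/ and viewed, at most 10 in all, crops included, and the job is handed in when it is done.

```bash
ls; mkdir -p pics; python3 - <<'E'
from bench import r
import cv2,numpy as np
s=r.state();print({k:np.round(v,3) for k,v in s.items()})
for n in("top","side"):
    p,d=r.grab_frame(n);cv2.imwrite(f"pics/{n}0.png",p[:,:,::-1]);np.save(f"pics/{n}0.npy",d)
    print(n,r.camera_info(n))
print(r.camera_info("wrist"))
E
```

```text
pics
{'time_s': np.float64(0.0), 'joint_positions': array([-1.19 ,  0.322, -0.07 ,  1.452,  0.023,  1.371, -0.057]), 'dq': array([-0.   ,  0.001,  0.001, -0.   , -0.   , -0.002, -0.   ]), 'joint_efforts': array([-0.0000e+00, -4.9359e+01, -3.8200e-01, -3.1434e+01,  1.3000e-02,
        1.1000e-02,  0.0000e+00]), 'tcp_pos': array([0.233, 0.606, 0.303]), 'eef_rot': array([ 0.182,  0.983, -0.001, -0.   ]), 'wrist_force': array([-0.316, -0.173,  0.02 ]), 'torque': array([-0.014,  0.001,  0.004]), 'gripper_force': np.float64(0.0), 'gripper_width': np.float64(0.086)}
top {'vfov': 52.75630605992991, 'cx': 322.99247077324884, 'cy': 197.63945439569326, 'origin': array([ 0.44724393, -0.07154734,  1.08337594]), 'attitude': array([ 0.03016178, -0.05162221, -0.69756389,  0.71402384])}
side {'vfov': 45.29622302116947, 'cx': 310.41861568461206, 'cy': 205.34335613851528, 'origin': array([-0.0107409 , -1.13889724,  0.62831188]), 'attitude': array([ 0.52340919, -0.1332404 , -0.21813287,  0.81283938])}
{'vfov': 65.70646984690485, 'cx': 320.27438931712555, 'cy': 197.13521801594075, 'origin': array([0.15448098, 0.63535747, 0.37271723]), 'attitude': array([-0.13615666, -0.09220912,  0.55895141,  0.8127313 ])}
```

View pics/top0.png

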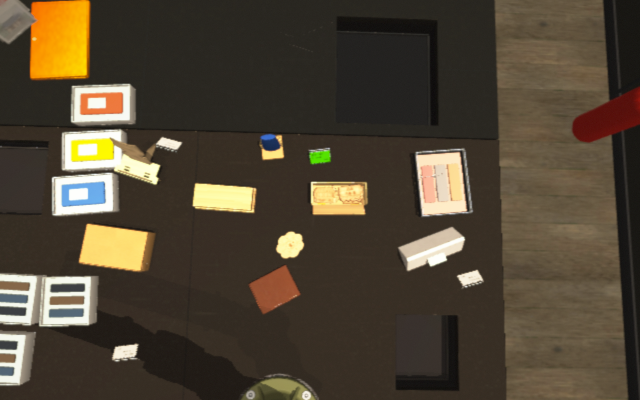

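View pics/side0.png

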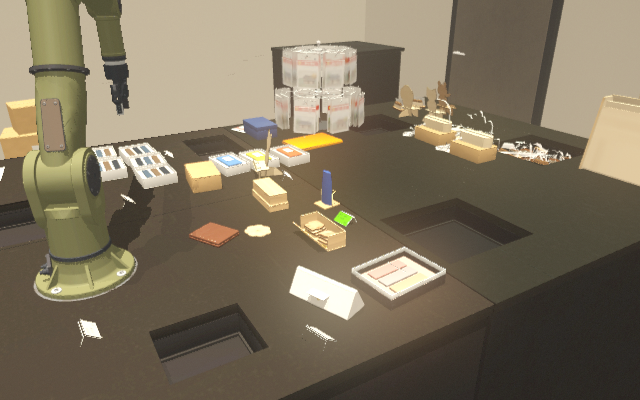

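The top view shows the lids at about (224,198), the box with its open front at (339,195), the mirror at (290,245) and the pouch at (271,146). The side view agrees. Next I'll measure the box and lids from the depth.

```bash
cat > h.py <<'E'
import numpy as np,cv2
from scipy.spatial.transform import Rotation as R
from bench import r
def rays(info,uv):
    f=200/np.tan(np.radians(info["vfov"])/2)
    uv=np.atleast_2d(uv).astype(float)
    q=(uv-[info["cx"],info["cy"]])/f
    return q
def cloud(name,p=None,d=None):
    info=r.camera_info(name)
    if d is None:p,d=r.grab_frame(name)
    v,u=np.mgrid[0:400,0:640]
    q=rays(info,np.c_[u.ravel(),v.ravel()])
    if name=="wrist":
        th=np.linalg.norm(q,axis=1);q=q*(np.tan(th)/np.maximum(th,1e-9))[:,None]
    z=d.reshape(-1,1)
    X=np.hstack([q[:,:1],-q[:,1:],-np.ones_like(z)])*z
    W=R.from_quat(info["attitude"]).apply(X)+info["origin"]
    return W.reshape(400,640,3),p,d
def rect(P):
    (c,(w,h),a)=cv2.minAreaRect((P[:,:2]*1000).astype(np.float32))
    b=cv2.boxPoints((c,(w,h),a)); e=[b[1]-b[0],b[2]-b[1]]
    L=max(e,key=np.linalg.norm); L=L if L[1]>0 else -L
    return np.round(np.array(c),1),round(min(w,h),1),round(max(w,h),1),round(float(np.arctan2(-L[0],L[1])),4) # yaw of long axis from +y
def blob(W,p,box,z0,z1):
    u0,u1,v0,v1=box
    w=W[v0:v1,u0:u1].reshape(-1,3);c=p[v0:v1,u0:u1].reshape(-1,3)
    m=(w[:,2]>z0)&(w[:,2]<z1)
    return w[m],c[m]
E
python3 - <<'E'
from h import *
p=cv2.imread("pics/top0.png")[:,:,::-1];W,_,_=cloud("top",p,np.load("pics/top0.npy"))
print("counter",np.median(W[260:330,200:240,2]),W[225,339])
for nm,b in(("lids",(185,265,175,220)),("box",(300,378,172,222)),("mirror",(270,310,228,262)),("stand",(255,290,128,162)),("case",(390,470,222,275))):
    for z0,z1 in((.004,.2),(.015,.03),(.035,.06),(.065,.09)):
        w,c=blob(W,p,b,z0,z1)
        if len(w)>20:print(nm,z0,z1,len(w),rect(w),np.round(w.max(0),3))
E
```

```text
counter -0.00014227100494734746 [ 0.50075726 -0.14789528 -0.0019061 ]
lids 0.004 0.2 1560 (array([563.4, 162.3]), 108.2, 208.5, 0.0069) [0.618 0.267 0.06 ]
lids 0.015 0.03 133 (array([538.3, 146.6]), 57.3, 160.8, 0.3466) [0.592 0.232 0.03 ]
lids 0.035 0.06 1346 (array([564.7, 156.5]), 58.5, 146.3, -0.0495) [0.597 0.23  0.06 ]
box 0.004 0.2 1599 (array([ 575.7, -146.7]), 132.5, 204.9, 0.003) [ 0.642 -0.044  0.05 ]
box 0.015 0.03 953 (array([ 571.1, -141.1]), 75.9, 140.8, 0.0241) [ 0.61  -0.071  0.03 ]
box 0.035 0.06 180 (array([ 570.3, -141.2]), 80.9, 141.1, 0.0234) [ 0.612 -0.07   0.05 ]
mirror 0.004 0.2 396 (array([446.3, -17.5]), 86.5, 102.3, 0.0694) [0.489 0.036 0.011]
stand 0.004 0.2 474 (array([715.6,  39.2]), 91.8, 92.4, 0.0278) [0.762 0.086 0.116]
stand 0.015 0.03 27 (array([702.8,  39.3]), 10.7, 54.7, 0.1274) [0.712 0.067 0.029]
stand 0.035 0.06 62 (array([708.4,  41.2]), 22.0, 55.3, 0.2376) [0.724 0.069 0.06 ]
stand 0.065 0.09 55 (array([703.4,  40.1]), 9.7, 41.9, 0.1062) [0.71  0.061 0.09 ]
case 0.004 0.2 1686 (array([ 445. , -392.8]), 138.1, 213.6, 0.0185) [ 0.514 -0.285  0.061]
case 0.015 0.03 381 (array([ 440. , -390.6]), 65.8, 157.8, 0.3802) [ 0.496 -0.309  0.03 ]
case 0.035 0.06 763 (array([ 436.4, -392.2]), 51.8, 158.7, 0.372) [ 0.485 -0.312  0.06 ]
```

```bash
R5='[-0.039,-0.004,0,0,0,3.5,-0.039,-0.004,0,0,0,3.5,-0.039,-0.004,0,0,0,3.5,-0.039,-0.004,0,0,0,3.5,-0.039,-0.004,0,0,0,3.5]'; unset R5
python3 -m creep '[-0.039,-0.004,0,0,0,3.5,-0.039,-0.004,0,0,0,3.5,-0.039,-0.004,0,0,0,3.5,-0.039,-0.004,0,0,0,3.5,-0.039,-0.004,0,0,0,3.5]'
python3 -m creep '[-0.039,-0.004,0,0,0,3.5,-0.039,-0.004,0,0,0,3.5,-0.039,-0.004,0,0,0,3.5,-0.039,-0.004,0,0,0,3.5,-0.039,-0.004,0,0,0,3.5]'
python3 -m creep '[-0.038,-0.004,0,0,0,3.5,-0.038,-0.004,0,0,0,3.5,-0.037,-0.004,0,0,0,3.5,-0.037,-0.004,0,0,0,3.5,-0.037,-0.004,0,0,0,3.5]'
python3 -m creep '[0,0,0,0,0,6.5,0,0,0,0,0,6.5,0,0,0,0,0,6.5,0,0,0,0,0,0,0,0,0,0,0,0]'
```

```text
time_s: 0.52
tcp_pos: [0.3967, 0.4967, 0.3033]
eef_rot: [0.331, 0.944, -0.0, -0.0]
wrist_force: [0.5, 0.8, -0.5]
gripper_width: 0.0855
gripper_force: 0.0
time_s: 0.93
tcp_pos: [0.5182, 0.3437, 0.3034]
eef_rot: [0.471, 0.882, -0.0, -0.0]
wrist_force: [-0.3, -0.0, -0.1]
gripper_width: 0.0855
gripper_force: 0.0
time_s: 1.35
tcp_pos: [0.5845, 0.1686, 0.3034]
eef_rot: [0.6, 0.8, -0.0, -0.0]
wrist_force: [0.4, 0.9, 0.3]
gripper_width: 0.0853
gripper_force: 0.0
time_s: 1.77
tcp_pos: [0.5839, 0.1705, 0.3035]
eef_rot: [0.724, 0.689, -0.0, -0.0]
wrist_force: [0.4, -0.5, 0.0]
gripper_width: 0.0854
gripper_force: 0.0
```

```bash
python3 - <<'E'
from h import *
W,p,d=cloud("wrist");cv2.imwrite("pics/w1.png",p[:,:,::-1]);np.savez("pics/w1.npz",W=W,p=p)
c=np.array([.5647,.1565])
w=W.reshape(-1,3);near=(np.abs(w[:,:2]-c)<[.07,.12]).all(1)&(d.ravel()>0)
w=w[near]
for z0,z1 in((-.01,.004),(.012,.03),(.035,.065),(.049,.065)):
    m=(w[:,2]>z0)&(w[:,2]<z1)
    if m.sum()>20:print(z0,m.sum(),rect(w[m]),np.median(w[m][:,2]))
E
```

```text
-0.01 12671 (array([564.7, 156.5]), 140.0, 240.0, -0.0001) -0.00014286973649552115
0.012 384 (array([565.1, 154.2]), 62.4, 152.2, -0.0417) 0.021801364488511166
0.035 6857 (array([564.1, 154.9]), 58.8, 146.1, -0.0514) 0.05386594144226026
0.049 6802 (array([564.1, 154.9]), 58.8, 146.1, -0.0514) 0.05387347890410471
```

View pics/w1.png

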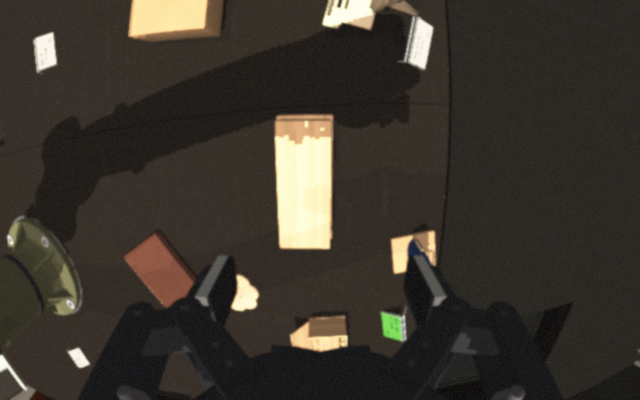

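The wrist view shows the lids nested and squarely in view at (304,182), with the box partly hidden at (320,332). I'll move on over the box.

```bash
python3 -m creep '[-0.0375,0,0,0,0,0,-0.0375,0,0,0,0,0,-0.0375,0,0,0,0,0,-0.0375,0,0,0,0,0,-0.0375,0,0,0,0,0]' 0
python3 -m creep '[-0.0375,0,0,0,0,0,-0.0375,0,0,0,0,0,-0.0375,0,0,0,0,-4,0,0,0,0,0,0,0,0,0,0,0,0]'
cat > boxm.py <<'E'
from h import *
import sys
W,p,d=cloud("wrist");cv2.imwrite(f"pics/{sys.argv[1]}.png",p[:,:,::-1]);np.savez(f"pics/{sys.argv[1]}.npz",W=W,p=p)
w=W.reshape(-1,3)
near=(np.abs(w[:,:2]-[.575,-.141])<[.08,.12]).all(1)&(d.ravel()>0);w=w[near]
for z0,z1 in((.006,.015),(.015,.025),(.025,.035),(.035,.043),(.044,.049)):
    m=(w[:,2]>z0)&(w[:,2]<z1)
    if m.sum()>20:print(z0,m.sum(),rect(w[m]),np.round(np.percentile(w[m],[1,99],axis=0),4).tolist())
t=w[(w[:,2]>.044)&(w[:,2]<.049)&(w[:,0]>.57)]
print("U",rect(t))
E
python3 boxm.py w2
```

```text
time_s: 2.23
tcp_pos: [0.5739, -0.0183, 0.304]
eef_rot: [0.724, 0.69, 0.0, 0.0]
wrist_force: [0.6, -0.4, 0.4]
gripper_width: 0.0259
gripper_force: 0.0
time_s: 2.65
tcp_pos: [0.5677, -0.1324, 0.3041]
eef_rot: [0.702, 0.712, -0.0, 0.0]
wrist_force: [-0.2, 0.8, -0.2]
gripper_width: -0.0001
gripper_force: 0.0
0.006 1170 (array([ 576.6, -142.9]), 63.7, 143.3, 0.0226) [[0.5461, -0.2141, 0.0061], [0.609, -0.0711, 0.0149]]
0.015 2768 (array([ 572.5, -143.5]), 72.0, 143.0, 0.0163) [[0.5369, -0.2133, 0.0152], [0.6085, -0.079, 0.0249]]
0.025 3137 (array([ 567.8, -143. ]), 81.0, 143.4, 0.0201) [[0.5278, -0.2139, 0.0251], [0.6083, -0.0716, 0.0348]]
0.035 335 (array([ 568.6, -143.2]), 81.8, 142.6, 0.0177) [[0.5269, -0.2144, 0.0351], [0.6092, -0.0713, 0.043]]
0.044 449 (array([ 582.8, -144. ]), 56.0, 143.7, 0.0193) [[0.5556, -0.2155, 0.0441], [0.6108, -0.0719, 0.0475]]
U (array([ 590.6, -143.7]), 40.7, 144.2, 0.0007)
```

View pics/w2.png

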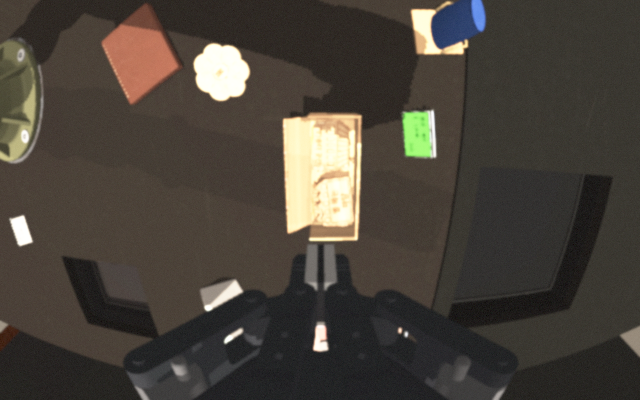

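The box is at (0.583,-0.144) with its flap open to the left at (297,175) in the picture, roughly 0.72 rad. The mirror and pouch are clear. I'll go down in front of the flap with closed fingers.

```bash
python3 -m creep '[-0.006,-0.035,0,0,0,0,-0.006,-0.034,0,0,0,0,0,0,0.04,0,0,0,0,0,0.04,0,0,0,0,0,0.04,0,0,0]'
python3 -m creep '[0,0,0.04,0,0,0,0,0,0.03,0,0,0,0,0,0.019,0,0,0,0,0,0,0,0,0,0,0,0,0,0,0]'
python3 -m creep '[0,0.005,0,0,0,0,0,0.004,0,0,0,0,0,0.003,0,0,0,0,0,0,0,0,0,0,0,0,0,0,0,0]'
```

```text
time_s: 3.12
tcp_pos: [0.5004, -0.1399, 0.184]
eef_rot: [0.699, 0.715, 0.002, 0.001]
wrist_force: [1.2, 0.9, -1.0]
gripper_width: -0.0001
gripper_force: 0.0
time_s: 3.53
tcp_pos: [0.4995, -0.1406, 0.0943]
eef_rot: [0.7, 0.714, -0.001, -0.001]
wrist_force: [-0.4, -0.5, 1.1]
gripper_width: -0.0001
gripper_force: 0.0
time_s: 3.95
tcp_pos: [0.5124, -0.1422, 0.0958]
eef_rot: [0.701, 0.713, 0.001, 0.001]
wrist_force: [0.7, 0.3, -0.4]
gripper_width: -0.0001
gripper_force: 0.0
```

```bash
python3 -m creep '[0,0.004,-0.003,0,0,0,0,0.004,-0.003,0,0,0,0,0.004,-0.002,0,0,0,0,0.004,-0.001,0,0,0,0,0.004,-0.001,0,0,0]'
python3 -m creep '[0,0.004,0,0,0,0,0,0.002,0,0,0,0,0,0.001,0,0,0,0,0,0,0,0,0,0,0,0,0,0,0,0]'; python3 boxm.py w3
```

```text
time_s: 4.37
tcp_pos: [0.5323, -0.1419, 0.1054]
eef_rot: [0.701, 0.713, 0.0, 0.0]
wrist_force: [-1.1, 1.0, 1.6]
gripper_width: 0.0001
gripper_force: 0.7
time_s: 4.78
tcp_pos: [0.5385, -0.1417, 0.1047]
eef_rot: [0.701, 0.713, -0.0, -0.0]
wrist_force: [-0.5, 0.4, 0.3]
gripper_width: 0.0002
gripper_force: 0.0
0.006 1597 (array([ 580.3, -125.5]), 57.2, 108.6, 0.019) [[0.5515, -0.1776, 0.0062], [0.6083, -0.0711, 0.0149]]
0.015 6991 (array([ 580.3, -142.7]), 56.5, 143.2, 0.0159) [[0.5578, -0.1807, 0.0154], [0.6083, -0.0714, 0.025]]
0.025 6473 (array([ 579.6, -142.3]), 58.7, 142.9, 0.0034) [[0.5589, -0.179, 0.025], [0.6083, -0.0715, 0.0347]]
0.035 1734 (array([ 566.6, -125.1]), 84.4, 108.2, 0.0076) [[0.5268, -0.1745, 0.0351], [0.6085, -0.071, 0.0429]]
0.044 2512 (array([ 584.7, -112.5]), 93.6, 94.3, -0.394) [[0.5261, -0.1699, 0.044], [0.6099, -0.0713, 0.0487]]
U (array([ 605.8, -116.8]), 36.5, 109.4, 0.3586)
```

```bash
python3 -m creep '[0,0.001,0,0,0,0,0,0.001,0,0,0,0,0,0,0,0,0,0,0,0,0,0,0,0]' | grep -E "tcp|wrist"
python3 -m creep '[0,0.001,0,0,0,0,0,0.001,0,0,0,0,0,0,0,0,0,0,0,0,0,0,0,0]'| grep -E "tcp|wrist"
python3 - <<'E'
from h import *
W,p,d=cloud("wrist");w=W.reshape(-1,3)
for y0 in(-.11,-.1,-.09):
    m=(np.abs(w[:,1]-y0)<.004)&(w[:,2]>.005)&(w[:,2]<.05)&(w[:,0]>.52)&(w[:,0]<.575);q=w[m]
    for z0 in np.arange(.02,.05,.005):
        k=q[np.abs(q[:,2]-z0)<.0025]
        if len(k):print(y0,round(z0,3),len(k),np.round([k[:,0].min(),k[:,0].max()],4))
cv2.imwrite("pics/w4.png",p[60:300,200:440,::-1].repeat(2,0).repeat(2,1))
E
```

```text
tcp_pos: [0.5406, -0.1417, 0.1049]
wrist_force: [-0.4, -0.1, -0.4]
tcp_pos: [0.5427, -0.1416, 0.105]
wrist_force: [-0.7, 0.0, -0.1]
-0.11 0.02 21 [0.5535 0.5621]
-0.11 0.025 491 [0.5534 0.575 ]
-0.11 0.03 14 [0.5534 0.5537]
-0.11 0.035 18 [0.5532 0.5535]
-0.11 0.04 7 [0.5532 0.5537]
-0.11 0.045 94 [0.5531 0.5557]
-0.1 0.02 57 [0.5533 0.5715]
-0.1 0.025 476 [0.5532 0.575 ]
-0.1 0.03 5 [0.5531 0.5532]
-0.1 0.035 12 [0.5531 0.5533]
-0.1 0.04 28 [0.5529 0.5536]
-0.1 0.045 95 [0.553  0.5559]
-0.09 0.02 221 [0.553  0.5741]
-0.09 0.025 333 [0.553 0.575]
-0.09 0.03 17 [0.5529 0.5531]
-0.09 0.035 12 [0.5528 0.553 ]
-0.09 0.04 11 [0.5528 0.5533]
-0.09 0.045 105 [0.5527 0.5551]
```

```bash
python3 -m creep '[0,0.001,0,0,0,0,0,0.001,0,0,0,0,0,0,0,0,0,0,0,0,0,0,0,0]' | grep -E "tcp|wrist"
python3 -m creep '[0,0.001,0,0,0,0,0,0,0,0,0,0,0,0,0,0,0,0]'| grep -E "tcp|wrist"
```

```text
tcp_pos: [0.5433, -0.1417, 0.1048]
wrist_force: [-5.6, 0.1, 4.6]
tcp_pos: [0.5435, -0.1417, 0.1048]
wrist_force: [-8.1, 0.5, 6.7]
```

```bash
python3 -m creep '[0,-0.01,0,0,0,0,0,-0.016,0,0,0,0,0,0,-0.04,0,0,0,0,0,-0.04,0,0,0,0,0,-0.04,0,0,0]' | grep tcp
python3 -m creep '[0,0,-0.04,0,0,0,0,0.024,-0.03,0,0,0,0,0.025,0,0,0,0,0,0,0,0,0,0,0,0,0,0,0,0]' | grep tcp
python3 boxm.py w5
python3 -m creep '[0.0375,0,0,0,0,0,0.0375,0,0,0,0,0,0.0375,0,0,0,0,0,0.0375,0,0,0,0,0,0.0375,0,0,0,0,0]' 1 | grep tcp
python3 -m creep '[0.0375,0,0,0,0,0,0.0375,0,0,0,0,0,0.0335,0,0,0,0,3.7,0,0,0,0,0,0,0,0,0,0,0,0]'
python3 - <<'E'
from h import *
W,p,d=cloud("wrist");w=W.reshape(-1,3);w=w[(np.abs(w[:,:2]-[.5641,.1549])<[.06,.1]).all(1)]
for z0,z1 in((.018,.026),(.049,.065)):
    m=(w[:,2]>z0)&(w[:,2]<z1);print(m.sum(),rect(w[m]))
s=r.state();print(np.round(s["tcp_pos"],4),R.from_quat(s["eef_rot"]).as_matrix().round(4).tolist())
E
```

```text
tcp_pos: [0.5187, -0.1421, 0.2258]
tcp_pos: [0.5693, -0.1408, 0.2948]
0.006 404 (array([ 582.5, -142.9]), 51.9, 141.6, 0.0207) [[0.5571, -0.2136, 0.0061], [0.6091, -0.0762, 0.015]]
0.015 2092 (array([ 582.7, -143. ]), 53.3, 142.5, 0.027) [[0.5559, -0.2139, 0.0152], [0.6085, -0.072, 0.025]]
0.025 2230 (array([ 582.6, -145. ]), 51.7, 139.1, 0.0189) [[0.5564, -0.2138, 0.0251], [0.6088, -0.0836, 0.0346]]
0.035 236 (array([ 581.5, -144.4]), 55.7, 140.0, 0.003) [[0.5549, -0.2143, 0.0351], [0.6095, -0.0754, 0.043]]
0.044 870 (array([ 582.3, -144.1]), 56.9, 145.4, 0.0178) [[0.5534, -0.2161, 0.044], [0.6107, -0.0713, 0.0474]]
U (array([ 590.1, -144. ]), 41.3, 145.8, 0.0076)
tcp_pos: [0.5639, 0.0472, 0.2943]
time_s: 7.85
tcp_pos: [0.562, 0.1569, 0.2939]
eef_rot: [0.722, 0.692, -0.001, -0.0]
wrist_force: [0.3, -0.3, -0.4]
gripper_width: 0.0854
gripper_force: 0.0
247 (array([542.3, 189.5]), 56.2, 127.9, -0.5926)
7419 (array([563.9, 154.2]), 58.7, 146.2, -0.049)
[0.5626 0.1545 0.2942] [[0.046, 0.9989, -0.0012], [0.9989, -0.046, -0.0012], [-0.0013, -0.0011, -1.0]]
```

```bash
python3 -m creep '[0,0.001,0.04,0,0,0,0,0,0.04,0,0,0,0,0,0.04,0,0,0,0,0,0.04,0,0,0,0,0,0.03,0,0,0]' | grep tcp
python3 -m creep '[0,0,0.02,0,0,0,0,0,0.004,0,0,0,0,0,0,0,0,0,0,0,0,0,0,0]' | grep -E 'tcp|wrist'
python3 -m creep '[0,0,0.004,0,0,0,0,0,0.004,0,0,0,0,0,0,0,0,0]' | grep -E 'tcp|wrist'
python3 - <<'E'
from h import *
W,p,d=cloud("wrist");cv2.imwrite("pics/w6.png",p[:,:,::-1])
E
```

```text
tcp_pos: [0.5629, 0.1513, 0.1019]
tcp_pos: [0.5654, 0.1535, 0.0822]
wrist_force: [1.1, -0.2, 0.8]
tcp_pos: [0.5647, 0.1548, 0.0734]
wrist_force: [-0.8, -0.4, 0.0]
```

View pics/w6.png

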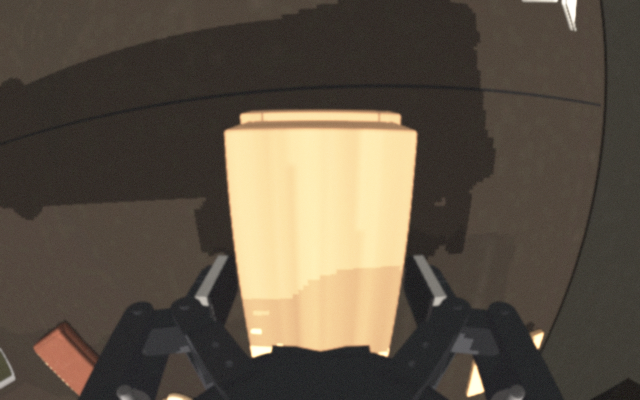

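The pads straddle the lids at (215,275) and (430,275), and the lids are centred between them. I'll grip, then lift a little.

```bash
python3 -m creep '[0,0,0.001,0,0,0,0,0,0,0,0,0,0,0,0,0,0,0,0,0,0,0,0,0,0,0,0,0,0,0]' 0.4 
python3 -m creep '[0,0,0,0,0,0,0,0,0,0,0,0,0,0,0,0,0,0]' 
python3 -m creep '[0,0,-0.005,0,0,0,0,0,-0.01,0,0,0,0,0,-0.015,0,0,0,0,0,0,0,0,0,0,0,0,0,0,0]'
```

```text
time_s: 9.37
tcp_pos: [0.5649, 0.1549, 0.0726]
eef_rot: [0.724, 0.69, 0.001, 0.0]
wrist_force: [-0.6, -0.6, 4.3]
gripper_width: 0.0627
gripper_force: 66.6
time_s: 9.62
tcp_pos: [0.565, 0.1549, 0.0726]
eef_rot: [0.724, 0.69, 0.001, 0.0]
wrist_force: [-0.9, -0.2, 6.0]
gripper_width: 0.0629
gripper_force: 66.8
time_s: 10.03
tcp_pos: [0.5649, 0.1549, 0.1027]
eef_rot: [0.724, 0.69, 0.001, 0.0]
wrist_force: [0.4, -0.4, -2.9]
gripper_width: 0.0625
gripper_force: 66.1
```

```bash
python3 -m creep '[0,0,-0.02,0,0,0,0,0,-0.03,0,0,0,0,0,-0.005,0,0,0,0,0,0,0,0,0,0,0,0,0,0,0]'
cat > lidm.py <<'E'
from h import *
import sys
n=sys.argv[1];s=r.state();t=s["tcp_pos"];M=R.from_quat(s["eef_rot"]).as_matrix()
W,p,d=cloud("wrist");np.savez(f"pics/{n}.npz",W=W,p=p,t=t,M=M);cv2.imwrite(f"pics/{n}.png",p[:,:,::-1])
w=W.reshape(-1,3);w=w[d.ravel()>0];h=(w-t)@M   # tool frame
print("tcp",t.round(4),"yaw_y",np.arctan2(M[1,1],M[0,1]).round(4),"tilt",M[:2,2].round(4))
hh=h[(np.abs(h[:,1])<.045)&(np.abs(h[:,0])<.11)&(h[:,2]>0)]
hist,e=np.histogram(hh[:,2],np.arange(0,.1,.001));print([(round(e[i],3),int(hist[i])) for i in np.argsort(-hist)[:6]])
zt=e[np.argmax(hist)]
for a,b in((zt-.004,zt+.004),(zt+.028,zt+.037)):
    k=hh[(hh[:,2]>a)&(hh[:,2]<b)]
    print(len(k),np.percentile(k,[.5,99.5],axis=0).round(4).tolist(),rect(k))
    A=np.c_[k[:,:2],np.ones(len(k))];print("plane",np.linalg.lstsq(A,k[:,2],rcond=None)[0].round(4))
E
python3 lidm.py w7
```

```text
time_s: 10.45
tcp_pos: [0.564, 0.1547, 0.156]
eef_rot: [0.724, 0.69, -0.0, -0.0]
wrist_force: [-0.6, 0.1, -2.2]
gripper_width: 0.0623
gripper_force: 67.0
tcp [0.564  0.1547 0.156 ] yaw_y -0.0473 tilt [-0.0009 -0.0001]
[(np.float64(0.018), 20615), (np.float64(0.019), 13268), (np.float64(0.017), 2733), (np.float64(0.02), 900), (np.float64(0.05), 753), (np.float64(0.051), 598)]
38372 [[-0.0116, -0.0427, 0.0145], [0.0722, 0.0423, 0.0207]] (array([28.1,  0.1]), 89.0, 89.9, 0.0026)
plane [ 0.0049 -0.0005  0.0186]
1846 [[0.005, -0.0445, 0.0463], [0.0757, 0.044, 0.0544]] (array([40.3, -0.1]), 71.4, 89.6, 0.0013)
plane [0.0103 0.0028 0.0499]
```

```bash
sleep 0; ls pics | tail -3
```

```text
w6.png
w7.npz
w7.png
```

View pics/w7.png

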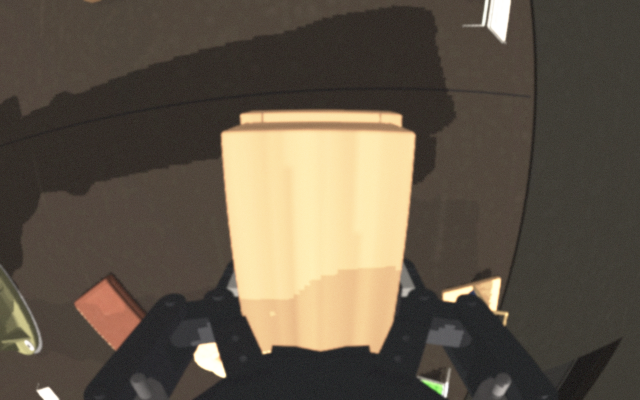

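The lids hang level and centred in the gripper, with the top face spanning (222–413, 130–350) and the fingers on the rim. I'll carry them over the box.

```bash
python3 -m creep '[-0.013,0.0027,0,0,0,0,-0.023,0.0027,0,0,0,0,-0.028,0.0027,0,0,0,0,-0.028,0.0027,0,0,0,0,-0.028,0.0027,0,0,0,0]' | grep tcp
python3 -m creep '[-0.028,0.0027,0,0,0,0,-0.028,0.0027,0,0,0,0,-0.028,0.0027,0,0,0,0,-0.028,0.0027,0,0,0,0,-0.028,0.0027,0,0,0,0]' | grep tcp
python3 -m creep '[-0.023,0.0027,0,0,0,0,-0.0143,0.003,0,0,0,0,0,0,0,0,0,-1.9,0,0,0,0,0,-1.9,0,0,0,0,0,0]' | grep tcp
python3 -m creep '[0,0,0,0,0,0,0,0,0,0,0,0,0,0,0,0,0,0]' 
python3 lidm.py w8
python3 - <<'E'
from h import *
p,d=r.grab_frame("side");cv2.imwrite("pics/s8.png",cv2.resize(p[180:270,250:400,::-1],None,fx=5,fy=5,interpolation=cv2.INTER_CUBIC))
W,_,_=cloud("top",*(r.grab_frame("top")));w=W.reshape(-1,3);w=w[(np.abs(w[:,:2]-[.5826,-.144])<[.1,.1]).all(1)]
k=w[(w[:,2]>.015)&(w[:,2]<.05)&(w[:,0]>.56)];print(len(k),np.percentile(k,[0,50,100],axis=0).round(4).tolist() if len(k) else 0)
E
```

```text
tcp_pos: [0.5714, 0.0317, 0.1555]
tcp_pos: [0.5779, -0.1088, 0.1555]
tcp_pos: [0.5818, -0.1454, 0.1554]
time_s: 12.0
tcp_pos: [0.5828, -0.1437, 0.1565]
eef_rot: [0.7, 0.714, -0.0, -0.0]
wrist_force: [0.8, -0.5, -1.8]
gripper_width: 0.0627
gripper_force: 66.9
tcp [ 0.5828 -0.1437  0.1565] yaw_y 0.0188 tilt [-0.0007  0.    ]
[(np.float64(0.018), 20955), (np.float64(0.019), 12511), (np.float64(0.017), 2952), (np.float64(0.05), 837), (np.float64(0.02), 814), (np.float64(0.051), 659)]
38136 [[-0.0117, -0.0428, 0.0145], [0.0718, 0.0424, 0.0209]] (array([27.9,  0.1]), 88.5, 90.0, 0.0039)
plane [ 0.0049 -0.0004  0.0186]
2057 [[0.005, -0.0446, 0.0463], [0.0757, 0.0438, 0.0546]] (array([40.4, -0.1]), 71.2, 89.8, -0.0002)
plane [0.0085 0.0026 0.05  ]
3 [[0.681, -0.1003, 0.0152], [0.6819, -0.0895, 0.0152], [0.6822, -0.0653, 0.0164]]
```

View pics/s8.png

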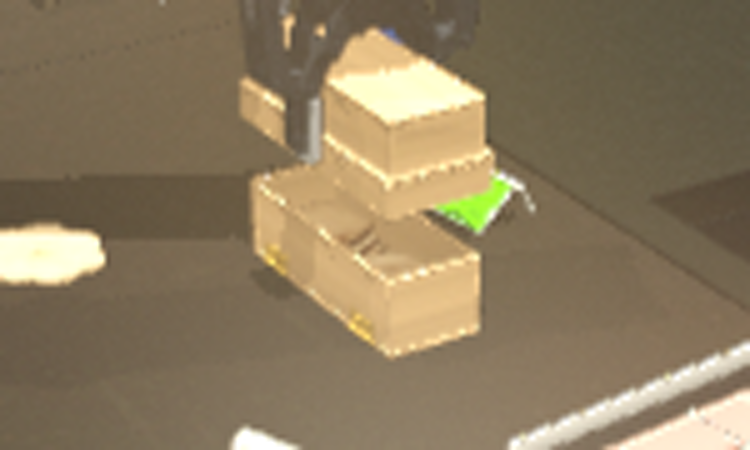

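The side view shows the lids hanging level above the shut box, aligned with it: lid corner at (400,215), box corner at (390,355). I'll lower them while watching the force.

```bash
python3 -m creep '[0,0,0.015,0,0,0,0,0,0.012,0,0,0,0,0,0.007,0,0,0,0,0,0,0,0,0,0,0,0,0,0,0]' | grep -E "tcp|wrist"
python3 -m creep '[0,0,0.003,0,0,0,0,0,0.002,0,0,0,0,0,0,0,0,0,0,0,0,0,0,0]' | grep -E "tcp|wrist"
python3 -m creep '[0,0,0.002,0,0,0,0,0,0.002,0,0,0,0,0,0,0,0,0]' | grep -E "tcp|wrist"
```

```text
tcp_pos: [0.5827, -0.1437, 0.1223]
wrist_force: [0.1, 0.6, -1.1]
tcp_pos: [0.5832, -0.1438, 0.1181]
wrist_force: [0.1, 0.3, -1.2]
tcp_pos: [0.5829, -0.1437, 0.1136]
wrist_force: [0.2, -0.6, -2.9]
```

```bash
python3 -m creep '[0,0,0.003,0,0,0,0,0,0.003,0,0,0,0,0,0,0,0,0]' | grep -E "tcp|wrist"
python3 -m creep '[0,0,0.003,0,0,0,0,0,0.002,0,0,0,0,0,0,0,0,0]' | grep -E "tcp|wrist"
python3 -m creep '[0,0,0.001,0,0,0,0,0,0.001,0,0,0,0,0,0,0,0,0]' | grep -E "tcp|wrist"
```

```text
tcp_pos: [0.5826, -0.1437, 0.1071]
wrist_force: [0.2, 0.2, -1.5]
tcp_pos: [0.5827, -0.1437, 0.1023]
wrist_force: [0.4, 0.7, -2.7]
tcp_pos: [0.583, -0.1438, 0.1008]
wrist_force: [-0.8, -0.8, -1.6]
```

```bash
python3 -m creep '[0,0,0.001,0,0,0,0,0,0,0,0,0,0,0,0,0,0,0]' | grep -E "tcp|wrist"
python3 -m creep '[0,0,0.001,0,0,0,0,0,0,0,0,0,0,0,0,0,0,0]' | grep -E "tcp|wrist"
```

```text
tcp_pos: [0.5831, -0.1438, 0.0999]
wrist_force: [-0.1, -0.5, -1.6]
tcp_pos: [0.5832, -0.1438, 0.0996]
wrist_force: [-4.1, 0.8, 4.8]
```

```bash
python3 -m creep '[0,0,0,0,0,0,0,0,0,0,0,0,0,0,0,0,0,0,0,0,0,0,0,0,0,0,0,0,0,0]' 1
python3 -m creep '[0,0,0,0,0,0,0,0,0,0,0,0,0,0,0,0,0,0]' | grep -E "tcp|wrist|width"
python3 -m creep '[0,0,-0.007,0,0,0,0,0,-0.01,0,0,0,0,0,-0.01,0,0,0,0,0,0,0,0,0,0,0,0,0,0,0]'
python3 lidm.py w9
```

```text
time_s: 14.82
tcp_pos: [0.5831, -0.1438, 0.0988]
eef_rot: [0.7, 0.714, 0.0, 0.0]
wrist_force: [0.7, -0.1, -0.1]
gripper_width: 0.0852
gripper_force: 0.0
tcp_pos: [0.5831, -0.1438, 0.0989]
wrist_force: [-0.6, -0.1, 0.3]
gripper_width: 0.0855
time_s: 15.48
tcp_pos: [0.5839, -0.144, 0.1274]
eef_rot: [0.7, 0.714, 0.001, 0.001]
wrist_force: [-0.0, 0.1, -0.8]
gripper_width: 0.0854
gripper_force: 0.0
tcp [ 0.5839 -0.144   0.1274] yaw_y 0.0189 tilt [ 0.0028 -0.0001]
[(np.float64(0.046), 18640), (np.float64(0.047), 6246), (np.float64(0.045), 4990), (np.float64(0.078), 563), (np.float64(0.048), 284), (np.float64(0.079), 275)]
30596 [[-0.0406, -0.0433, 0.0442], [0.0721, 0.0421, 0.0486]] (array([14.4, -0.2]), 89.8, 119.1, 1.5183)
plane [0.0013 0.0011 0.0465]
1115 [[0.0714, -0.033, 0.0742], [0.0759, 0.0301, 0.0804]] (array([73.8, -1.5]), 5.0, 63.6, 0.0166)
plane [ 0.2597 -0.0027  0.0592]
```

The top face reads 80.9 mm and level, so the lids are home. I'll check the fingertip height before regripping.

```bash
python3 -m creep '[0,0,0,0,0,0,0,0,0,0,0,0,0,0,0,0,0,0]' 0.78 | grep -E "tcp|wrist|width"
python3 - <<'E'
from h import *
W,p,d=cloud("side");cv2.imwrite("pics/s10.png",cv2.resize(p[180:270,250:400,::-1],None,fx=5,fy=5,interpolation=cv2.INTER_CUBIC))
w=W.reshape(-1,3);c=p.reshape(-1,3).astype(int)
m=(c.max(1)<110)&(w[:,2]>.03)&(w[:,2]<.12)&(np.abs(w[:,1]+.144)<.03)&(w[:,0]>.5)&(w[:,0]<.57)
print(m.sum(),np.percentile(w[m],[0,2,10,50],axis=0).round(4).tolist())
E
```

```text
tcp_pos: [0.5828, -0.1437, 0.1254]
wrist_force: [0.8, 0.8, 0.2]
gripper_width: 0.0664
118 [[0.5163, -0.1614, 0.0703], [0.5176, -0.1604, 0.0716], [0.5198, -0.1577, 0.0815], [0.5375, -0.1503, 0.1091]]
```

View pics/s10.png

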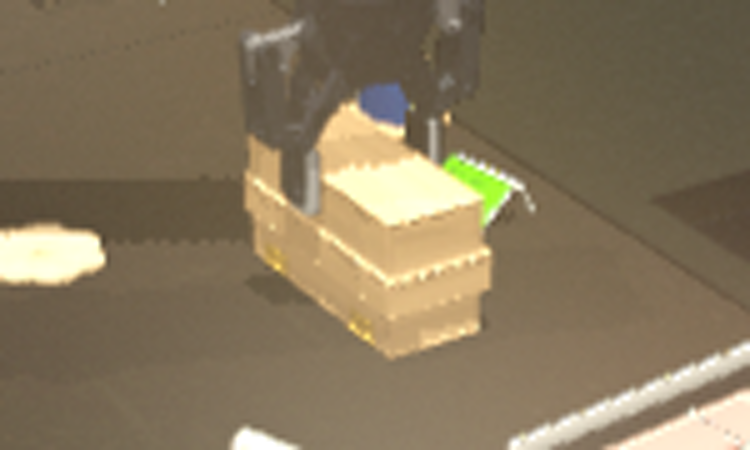

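The picture shows the lids home on the box. The near fingertip, at (310,212), is almost level with the ledge, so I'll rise 6 mm before closing on the outer lid.

```bash
python3 -m creep '[0,0,-0.006,0,0,0,0,0,0,0,0,0,0,0,0,0,0,0]' | grep -E "tcp|wrist|width"
python3 -m creep '[0,0,0,0,0,0,0,0,0,0,0,0,0,0,0,0,0,0,0,0,0,0,0,0,0,0,0,0,0,0]' 0.3
python3 -m creep '[0,0,-0.003,0,0,0,0,0,-0.004,0,0,0,0,0,-0.006,0,0,0,0,0,-0.008,0,0,0,0,0,0,0,0,0]'
python3 -m creep '[0,0,-0.012,0,0,0,0,0,-0.018,0,0,0,0,0,-0.02,0,0,0,0,0,-0.018,0,0,0,0,0,-0.01,0,0,0]'| grep -E "tcp|wrist|width"
python3 -m creep '[0,0,0,0,0,0,0,0,0,0,0,0,0,0,0,0,0,0,0,0,0,0,0,0,0,0,0,0,0,0]'
python3 lidm.py w11
python3 - <<'E'
from h import *
W,p,d=cloud("side");cv2.imwrite("pics/s11.png",cv2.resize(p[150:270,250:400,::-1],None,fx=5,fy=5,interpolation=cv2.INTER_CUBIC))
E
```

```text
tcp_pos: [0.5834, -0.1439, 0.1324]
wrist_force: [0.1, 0.5, -0.4]
gripper_width: 0.0667
time_s: 16.5
tcp_pos: [0.5834, -0.1439, 0.1325]
eef_rot: [0.7, 0.714, 0.0, 0.0]
wrist_force: [0.0, 0.4, 4.7]
gripper_width: 0.0567
gripper_force: 64.5
time_s: 16.92
tcp_pos: [0.5839, -0.1441, 0.1547]
eef_rot: [0.7, 0.714, 0.001, 0.001]
wrist_force: [1.5, -0.1, -1.4]
gripper_width: 0.0569
gripper_force: 64.0
tcp_pos: [0.5839, -0.1442, 0.2339]
wrist_force: [1.0, 0.3, -0.5]
gripper_width: 0.0569
time_s: 17.75
tcp_pos: [0.5825, -0.1436, 0.2297]
eef_rot: [0.7, 0.714, -0.001, -0.001]
wrist_force: [0.1, 0.0, -0.8]
gripper_width: 0.0565
gripper_force: 64.0
tcp [ 0.5825 -0.1436  0.2297] yaw_y 0.0189 tilt [-0.0021  0.0002]
[(np.float64(0.051), 16908), (np.float64(0.052), 8591), (np.float64(0.05), 3022), (np.float64(0.053), 457), (np.float64(0.015), 452), (np.float64(0.014), 400)]
29367 [[-0.0455, -0.0328, 0.0487], [0.0717, 0.0314, 0.0535]] (array([10.9, -1. ]), 84.2, 123.9, 1.5482)
plane [ 0.0016 -0.0007  0.0517]
3 [[0.0714, -0.0285, 0.0813], [0.0723, 0.0256, 0.0834]] (array([71.9, -1.2]), 0.5, 54.6, 0.0064)
plane [-1.1554 -0.045   0.165 ]
```

View pics/s11.png

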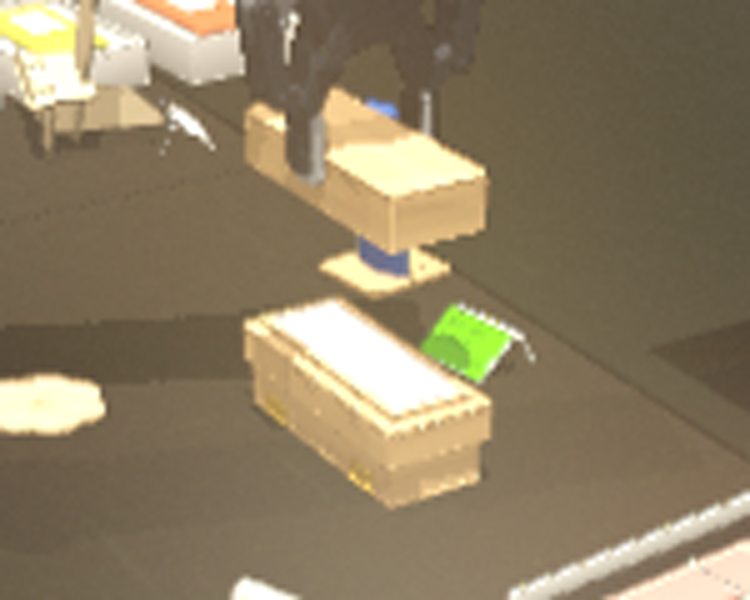

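The outer lid is held level at (365,170), about 97 mm up. The window lid is seated on the shut box at (370,400). I'm handing in.

```bash
python3 -c "
from bench import r
print(r.sign_off())"
```

```text
the job is handed in; nothing more can be done
None
```

The job is handed in with the front shut, the window lid home on the box and the outer lid held level about 97 mm above its nested place; no verdict was returned.

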